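# Switch the selector to the tall terminal and connect

## Task

On the bench selector box, push the black pointer arm round with a fingertip until it points at the tall, wide-capped terminal among the four; then press the push button that stands beside the box all the way down and let it come back up, leaving the pointer where you set it. Push the arm gently from the side: do not pinch it or pull it up, do not press the button before the pointer is set, and leave the other things on the bench and on the box where they are.

Things in the scene. Friction and masses are not known exactly. Their poses are not given: they have to be found in the camera images.
- selector: the fixed selector box, grey case with a white top plate, 200 mm (own x) by 270 mm (own y) by 50 mm tall. Origin: centre of its underside; z up, x towards the side with the terminals. Its flat top is 50 mm above the bench. It may stand turned by up to about 20 degrees.
- pivot (a point): point on the flat top of the box on the pointer's turning axis (vertical), at own x = -45 mm, y = 0 of the box; the four terminals stand on an arc of 112 mm radius about it, at -60, -25, 25 and 60 degrees from the box's x axis.
- pointer (a joint): angle of the pointer arm about the vertical axis through the pivot, rad: 0 points along the box's x axis, positive is counter-clockwise seen from above; stops at -1.4 and 1.4. It starts between the two middle terminals. It turns with steady friction of about 0.22 N m (some 3 N at 70 mm from the pivot), has no clicks or spring, and stays where it is left.
- pointer_tip (a point): point of the pointer arm, 91 mm from the pivot axis; x points outward along the arm, z up. The arm is a black straight bar 14 mm wide with a thin white line along its top; its underside is 8 mm and its top 28 mm above the box's flat top, and this point is at mid-height (18 mm above it). Round hub of 21 mm radius about the pivot, 32 mm tall over the flat top.
- spindle (a joint): how far the arm has been pulled up off its seat, m: 0 is seated (start), up to 0.012; a spring holds it down with 6 N or more. It must stay down.
- post_tall: the tall terminal the pointer must point at: black foot, bare steel neck and a wide round black cap 30 mm in diameter, 46 mm tall above the box's flat top (the others are 24 mm and have no cap). Fixed; it stands at any one of the four places. Origin: centre of its foot, on the flat top.
- post_a: one of the three short terminals: black collar 18 mm in diameter with a bare 10 mm steel stud, 24 mm tall in all, 10 mm wide at its top; otherwise placed like the tall one. Fixed. Origin: centre of its foot.
- post_b: one of the three short terminals: black collar 18 mm in diameter with a bare 10 mm steel stud, 24 mm tall in all, 10 mm wide at its top; otherwise placed like the tall one. Fixed. Origin: centre of its foot.
- post_c: one of the three short terminals: black collar 18 mm in diameter with a bare 10 mm steel stud, 24 mm tall in all, 10 mm wide at its top; otherwise placed like the tall one. Fixed. Origin: centre of its foot.
- connect_top (a point): centre of the top face of the push button: round black button of 32 mm diameter in a small round grey housing (48 mm in diameter, 12 mm tall) fixed to the bench, its top 22 mm above the bench when up, left or right of the selector box. Pressed straight down.
- connect (a joint): travel of the push button, m: 0 up, 0.006 fully down; springs back up when released; fully down takes about 5 N.
- multimeter: loose handheld multimeter, 140 x 75 x 40 mm, lying on the bench on the other side of the box from the button. Origin: centre of its underside. Leave alone.
- adapter: loose turned brass adapter standing upright on the box top by its front left corner (near the box's -x, +y corner), 18 mm in diameter, 38 mm tall. Origin: centre of its underside. Leave alone.
- jar: loose jar, 56 mm in diameter, 65 mm tall, standing on the bench to the left of the box (+y side). Origin: centre of its underside. Leave alone.
Things that resemble listed ones, but are neither listed nor needed, are in the scene too. Of the things shaped like the part that bears connect_top, the grey one is meant.

How it is judged:
On the way, in this order (a step that is already met when the one before it is completed fails the run):
1. the pointer points at the tall terminal (y of post_tall in the frame of pointer_tip between -0.009 and 0.009 m and x of post_tall in the frame of pointer_tip above 0 m), for 0.3 s.
2. the button is pressed down (at least 4 mm of 6 mm) with the pointer still set (all of step 1 and value of joint connect above 0.004 m), for 0.1 s.
At the end, for the whole second after the job is handed in: The line of the pointer arm passes within 9 mm of the middle of the tall terminal (about 4.6 degrees either way), the pointer is at rest and seated (raised less than 3 mm), the button is up again (within 2 mm), and the multimeter, adapter and jar are within 20 mm of where they started (all of step 1 and velocity of joint pointer between -0.05 and 0.05 rad/s and value of joint spindle below 0.003 m and value of joint connect below 0.002 m and distance of each of multimeter, adapter, jar from where it was at the start of the episode below 0.02 m); the robot touches nothing.
It fails at once if the button is pressed while the pointer does not point at the tall terminal (value of joint connect above 0.003 m and not (y of post_tall in the frame of pointer_tip between -0.009 and 0.009 m and x of post_tall in the frame of pointer_tip above 0 m)).
It fails at once if the pointer arm is pulled up off its seat by more than 4 mm (value of joint spindle above 0.004 m).
It fails at once if the pointer arm is pinched or shoved hard (more than 35 N from the fingers) (contact force between the fingers and pointer above 35 N).
It fails at once if a bystander is lifted or displaced by more than 20 mm (distance of any of multimeter, adapter, jar from where it was at the start of the episode above 0.02 m).
It also fails if it takes over 51 s, if anything falls off the work surface, if the arm or the gripper's body presses on something with over 40 N, if the wrist force passes 120 N, or if a joint passes its speed limit or range.

## Robot

A 7-joint arm with a two-finger parallel gripper is mounted at the origin on the work surface. World frame = base frame: x ahead of the robot, y to its left, z up, the work surface at z = 0. Lengths are in m, angles in rad, forces in N, time in s.
With the tool pointing down it reaches from about 0.425 to 0.875 m from the base axis. Payload 8.4 kg.
Tool frame: the origin (TCP) lies on the centre line of the jaws, within the pads' length; the fingertips stand 19 mm ahead of it and the grasp point (between the pads) is the TCP; z points along the fingers, y is the direction in which the jaws open and shut (so a half turn about z gives the same grasp; the last joint's range is limited). The gripper opens to 87 mm and grips with 3 to 60 N. Pads are 19 mm wide; open, the fingers measure 117 mm over their backs; the gripper's body (75 mm by 190 mm) begins 51 mm behind the grasp point.
Start: joints at [-1.306, 0.333, 0.04, 1.465, -0.013, 1.343, -0.059], TCP at [0.231, 0.607, 0.242] pointing down, gripper open.
Joint ranges: [-2.58, 2.58], [-0.38, 2.09], [-1.3, 1.39], [0.25, 2.4], [-1.5, 4.64], [0.08, 2.09], [-2.65, 2.65]. Speed limits (rad/s): [2.22, 2.22, 2.79, 2.79, 3.14, 3.14, 3.14].

## Interface

Orientations are given as [roll, pitch, yaw] about the fixed x, y, z axes, in that order (R = Rz(yaw) Ry(pitch) Rx(roll)).
In Python, from workcell import observe, cams, finish_job gives the robot as it stands. The module is installed in compiled form; this text tells all that it offers.
- The arm moves only by the shell command python3 -m inch 'ROWS' [OPENING] [FORCE]. ROWS is JSON, a list of rows, each a list of 6 numbers: the shift along the world's x, y, z each as a share of 0.5 m, from -1 to 1, then the turn, a rotation vector about the world's x, y, z each as a share of pi rad, from -1 to 1. In form: [[tx, ty, tz, rx, ry, rz], ...]. A call has 1 to 12 rows; each row is the pose to reach, as a shift and turn from the pose commanded when the call began, turning the shorter way round; what a row does not reach only later rows make up. A row lasts 1/10 s, in which the tool goes at most 50 mm and 8.59 degrees, less where a joint would pass 70% of its speed; a pose out of reach is approached as far as the arm can. A call with a number of a shift or a turn outside -1 to 1 is refused whole. A call with a gripper value outside its range is refused whole. OPENING is the opening, from 0 (shut) to 1 (fully open), set as the call begins (- or left out, the last holds). The fingers move at their own pace and stop on an object; FORCE is the grip in N (left out, the last holds). Time passes only in rows, so rows that repeat a pose let the fingers close. It gives the time, the measured TCP pose, the force and the opening at its end, in the units of the state.
- observe(): the state, without advancing time (a new reading comes with each control period).
- cams.camera(name): name is "scene" or "top" or "wrist"; returns the picture (384x512x3 uint8, red, green, blue); there is no depth.
- cams.camera_model(name): a dict with "intrinsics" (3x3 intrinsics, pixels), "k1" (the pictures are not rectified: a ray, as slopes to the right and down, at radius r is drawn at 1 + k1 r^2 times it, then the intrinsics apply), "extrinsics" (4x4, takes a point from camera to world coordinates). Camera axes: x right, y up, looking along -z (the intrinsics and any distortion apply to the point x, -y, -z); pixel columns grow to the right and rows downward; lengths in m; the calibration is good to about 2 mm. A picture is of the moment at which its call begins: read the wrist's pose just before it. camera_model takes no time and is no camera call; for the wrist camera it gives the pose at the moment of the call.
- finish_job(): hands the job in, once; it reports no verdict.
The state is a dict: "t": time; "joint_pos": joint angles; "qd": joint speeds; "effort": joint torques, N m; "eef_pos": TCP position; "tool_rot": TCP orientation; "wrist_force": force on the tool from outside, world axes, zero at the start; "wrist_torque": the same for the moment, N m; "gripper_width": finger opening in m.
Only numpy, scipy, OpenCV 4.12 (cv2) and the standard library are available. Lean on these libraries where they do the work, as an engineer would, in place of code of your own. Each camera call takes 0.05 s, during which the arm holds its last target.

## Working session

There is one attempt and no reset: what is moved stays moved. The work goes in short steps, Python scripts to look and compute and a shell command to move; the robot and the scene stay as the last step left them, time stands still between calls to the robot, and variables do not carry over. Pictures are saved under pics/ and viewed, and the job is handed in when it is done.

```bash
mkdir -p pics
python3 - <<'E'
from workcell import observe,cams
import cv2
s=observe();print({k:s[k] for k in('t','eef_pos','tool_rot','wrist_force','gripper_width')})
for n in("top","scene"):
    im=cams.camera(n);cv2.imwrite(f'pics/{n}0.png',im[:,:,::-1])
    m=cams.camera_model(n);print(n,m)
E
```

```text
{'t': 0.0, 'eef_pos': array([0.23116118, 0.60703411, 0.24066286]), 'tool_rot': array([-3.13997165e+00,  1.30043158e-04,  2.77777791e+00]), 'wrist_force': array([ 0.26452967,  0.0160395 , -0.31285851]), 'gripper_width': 0.08727290169615928}
top {'intrinsics': array([[454.8176185 ,   0.        , 253.13509516],
       [  0.        , 454.8176185 , 188.05898394],
       [  0.        ,   0.        ,   1.        ]]), 'k1': 0.05599744886186434, 'extrinsics': array([[-0.01887079,  0.99322734, -0.11464445,  0.42398837],
       [-0.99967594, -0.01678417,  0.01913901,  0.05192683],
       [ 0.01708517,  0.11496846,  0.99322221,  1.18883124],
       [ 0.        ,  0.        ,  0.        ,  1.        ]])}
scene {'intrinsics': array([[443.66582921,   0.        , 258.95148358],
       [  0.        , 443.66582921, 195.29101641],
       [  0.        ,   0.        ,   1.        ]]), 'k1': -0.03768908935848702, 'extrinsics': array([[-8.55253579e-01, -2.58616790e-01,  4.49064217e-01,
         9.51986432e-01],
       [ 5.18209347e-01, -4.27862434e-01,  7.40535489e-01,
         7.55745064e-01],
       [ 6.22798022e-04,  8.66054902e-01,  4.99948516e-01,
         5.68853045e-01],
       [ 0.00000000e+00,  0.00000000e+00,  0.00000000e+00,
         1.00000000e+00]])}
```

View pics/top0.png

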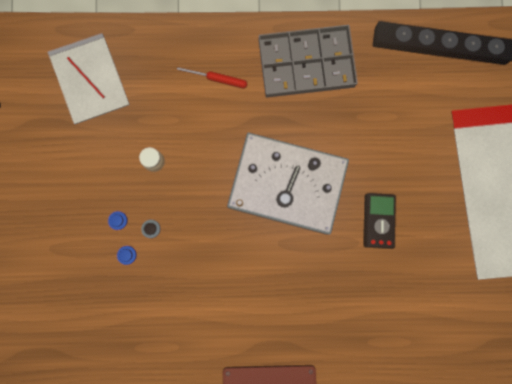

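View pics/scene0.png

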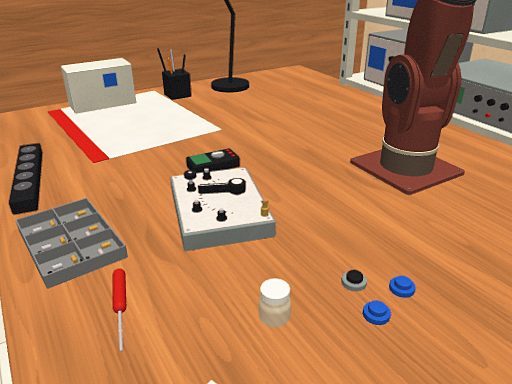

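Run:
```python
import cv2,numpy as np
a=cv2.imread('pics/top0.png');b=cv2.imread('pics/scene0.png')
A=cv2.resize(a[125:245,220:360],None,fx=4,fy=4,interpolation=cv2.INTER_CUBIC)
B=cv2.resize(b[160:250,165:285],None,fx=6,fy=6,interpolation=cv2.INTER_CUBIC)
cv2.imwrite('pics/topc.png',A);cv2.imwrite('pics/scenec.png',B)
cv2.imwrite('pics/btn.png',cv2.resize(a[140:270,100:170],None,fx=4,fy=4,interpolation=cv2.INTER_CUBIC))
```

```text
(no output)
```

View pics/topc.png

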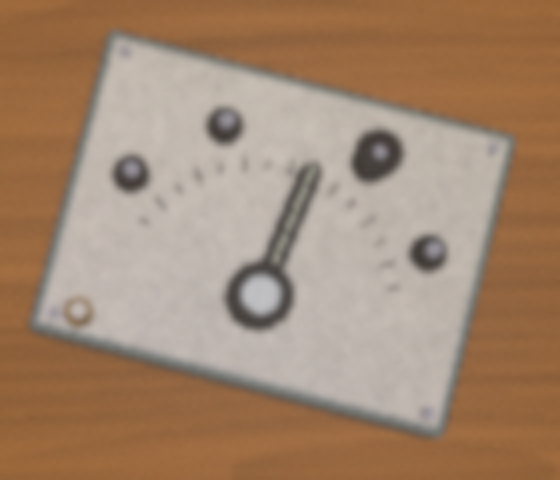

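View pics/scenec.png

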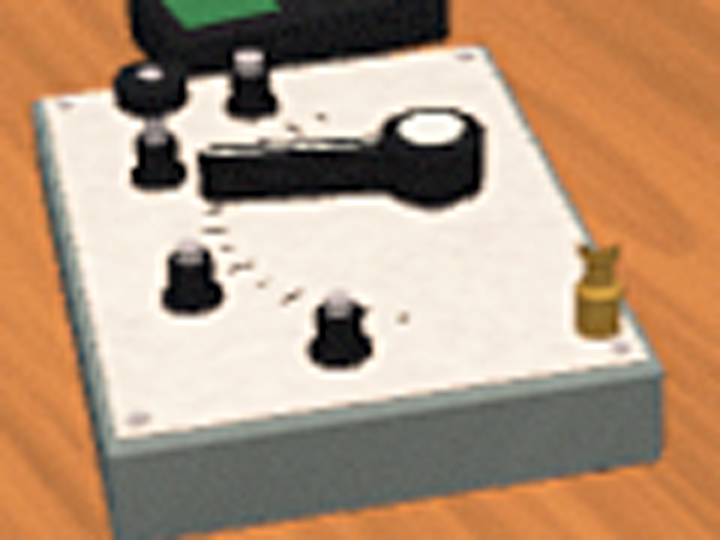

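View pics/btn.png

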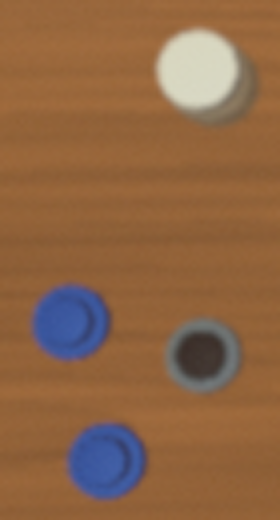

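```bash
cat > h.py <<'E'
import numpy as np,cv2
from workcell import observe,cams
def ray(m,u,v):
    K=m['intrinsics'];x=(u-K[0,2])/K[0,0];y=(v-K[1,2])/K[1,1]
    rd=np.hypot(x,y);r=rd
    for _ in range(20): r=rd/(1+m['k1']*r*r)
    s=r/rd if rd>0 else 1
    E=m['extrinsics'];return E[:3,3],E[:3,:3]@np.array([x*s,-y*s,-1])
def onz(m,u,v,z):
    o,d=ray(m,u,v);return o+d*(z-o[2])/d[2]
def proj(m,p):
    E=m['extrinsics'];c=E[:3,:3].T@(np.asarray(p,float)-E[:3,3]);x,y=c[0]/-c[2],-c[1]/-c[2]
    f=1+m['k1']*(x*x+y*y);K=m['intrinsics'];return np.array([K[0,0]*x*f+K[0,2],K[1,1]*y*f+K[1,2]])
E
python3 - <<'E'
from h import *
a=cv2.imread('pics/top0.png');m=cams.camera_model('top');ms=cams.camera_model('scene')
hsv=cv2.cvtColor(a,cv2.COLOR_BGR2HSV)
w=((hsv[:,:,1]<60)&(hsv[:,:,2]>130)).astype(np.uint8);w[:, :225]=0;w[:,360:]=0;w[:125]=0;w[245:]=0
w=cv2.morphologyEx(w,cv2.MORPH_CLOSE,np.ones((9,9)))
c=max(cv2.findContours(w,0,2)[0],key=cv2.contourArea)
# metric
P=np.array([onz(m,*p[0],.05)[:2] for p in c],np.float32)
r=cv2.minAreaRect(P);print(r,cv2.boxPoints(r).round(4).tolist())
f=lambda u,v:(220+(u+.5)/4-.5,125+(v+.5)/4-.5)
for n,u,v,z in[('hub',259,294,.082),('tip',311,168,.078),('p60',131,172,.074),('p25',225,124,.074),('cap',377,155,.096),('m60',429,252,.074),('adapter',78,311,.088)]:
    print(n,onz(m,*f(u,v),z).round(4))
g=lambda u,v:(100+(u+.5)/4-.5,140+(v+.5)/4-.5)
print('button',onz(m,*g(202,355),.020).round(4),'jar',onz(m,*g(198,69),.065).round(4),'blue',onz(m,*g(71,322),.02),onz(m,*g(107,460),.02))
gs=lambda u,v:(165+(u+.5)/6-.5,160+(v+.5)/6-.5)
print('scene hub',onz(ms,*gs(432,128),.082).round(4),'btn',onz(ms,354,275,.022).round(4),'cap',onz(ms,*gs(150,72),.096).round(4))
E
```

```text
((0.569591224193573, -0.05886663496494293), (0.2628655433654785, 0.19415797293186188), 73.858154296875) [[0.4397999942302704, -0.15809999406337738], [0.6262999773025513, -0.21209999918937683], [0.699400007724762, 0.04039999842643738], [0.5128999948501587, 0.09440000355243683]]
hub [ 0.5257 -0.0453  0.082 ]
tip [ 0.6038 -0.08    0.078 ]
p60 [0.6037 0.0314 0.074 ]
p25 [ 0.633  -0.0277  0.074 ]
cap [ 0.6082 -0.1183  0.096 ]
m60 [ 0.5507 -0.1518  0.074 ]
adapter [0.5167 0.0654 0.088 ]
button [0.4601 0.2933 0.02  ] jar [0.6362 0.2878 0.065 ] blue [0.48274087 0.37583936 0.02      ] [0.3955389  0.35188125 0.02      ]
scene hub [ 0.5246 -0.0495  0.082 ] btn [0.4632 0.2954 0.022 ] cap [ 0.6091 -0.1244  0.096 ]
```

Top view: the candidates for the target post are the four posts at (252,168), (276,156), (315,163) and (327,188). Only (315,163) has a wide cap, and the scene view shows foot, neck and cap at (190,175). It sits at -25°. There are three button candidates: blue (118,220), blue (127,255), and grey with a black top (150,228). The grey one is meant. The pointer is at about -8° and has to go to -25°, so I push it clockwise from its +y side.

```bash
python3 -m inch '[[0.05,-0.09,0,0,0,-0.02],[0.12,-0.21,0,0,0,-0.05],[0.19,-0.33,0,0,0,-0.08],[0.26,-0.45,0,0,0,-0.11],[0.33,-0.57,0,0,0,-0.11],[0.36,-0.64,0,0,0,-0.11],[0.36,-0.64,0,0,0,-0.11],[0.36,-0.64,0,0,0,-0.11],[0.36,-0.64,0,0,0,-0.11]]' 0 20
```

```text
t: 1.0
eef_pos: [0.4129, 0.2842, 0.2416]
tool_rot: [-3.142, 0.0, 2.427]
wrist_force: [0.0, 0.1, 0.2]
gripper_width: 0.0233
```

```bash
python3 -m inch '[[0.06,-0.10,0,0,0,0],[0.13,-0.23,0,0,0,0],[0.20,-0.36,0,0,0,0],[0.27,-0.49,-0.04,0,0,0],[0.33,-0.60,-0.08,0,0,0],[0.354,-0.644,-0.08,0,0,0],[0.354,-0.644,-0.08,0,0,0],[0.354,-0.644,-0.08,0,0,0],[0.354,-0.644,-0.08,0,0,0]]'
python3 - <<'E'
from h import *
s=observe();print(s['eef_pos'],s['gripper_width'])
im=cams.camera('wrist');cv2.imwrite('pics/w1.png',im[:,:,::-1])
im=cams.camera('top');cv2.imwrite('pics/t1.png',im[:,:,::-1])
m=cams.camera_model('wrist')
for p in [(.5264,-.0464,.082),(.6108,-.12,.096)]: print(proj(m,p))
E
```

```text
t: 1.9
eef_pos: [0.5887, -0.037, 0.2003]
tool_rot: [-3.139, 0.0, 2.428]
wrist_force: [-0.7, 0.4, 0.0]
gripper_width: 0.0006
[ 0.58874126 -0.0369842   0.20029863] 0.0006219093387584132
[192.39335579 152.092352  ]
[195.27211459 275.63794694]
```

View pics/w1.png

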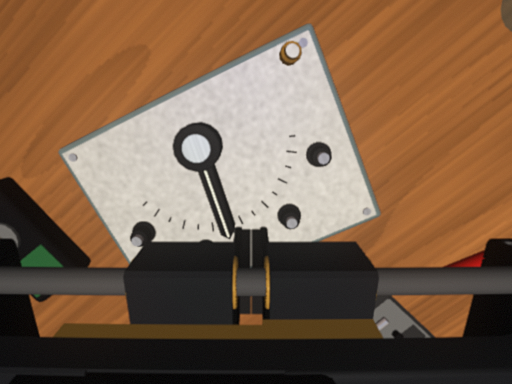

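Run:
```python
from h import *
m=cams.camera_model('wrist')
P={}
for n,u,v,z in[('hub',197,147,.082),('armnear',206,173,.078),('armtip',229,234,.078),('p25',290,222,.074),('p60',321,158,.074),('m60',139,240,.074),('cTL',70,151,.05),('cTR',311,27,.05),('cBR',378,213,.05)]:
    P[n]=onz(m,u,v,z);print(n,P[n].round(4))
d=P['armtip']-P['hub'];print(np.degrees(np.arctan2(d[1],d[0])),np.linalg.norm(d))
d=P['cTR']-P['cBR'];print(np.linalg.norm(d),np.degrees(np.arctan2(-d[1],-d[0])))
```

```text
hub [ 0.5258 -0.0404  0.082 ]
armnear [ 0.5478 -0.0511  0.078 ]
armtip [ 0.6051 -0.0748  0.078 ]
p25 [ 0.6346 -0.0241  0.074 ]
p60 [0.6046 0.0349 0.074 ]
m60 [ 0.5543 -0.1468  0.074 ]
cTL [ 0.4475 -0.1441  0.05  ]
cTR [0.5138 0.0992 0.05  ]
cBR [0.6953 0.0469 0.05  ]
-23.46815229265842 0.08651897298489249
0.18886451725056258 -16.069589556026166
```

```bash
python3 -m inch '[[0,0.01,-0.04,0,0,0],[0,0.01,-0.10,0,0,0],[0,0.01,-0.15,0,0,0],[0,0.01,-0.19,0,0,0],[0,0.01,-0.22,0,0,0],[0,0.01,-0.234,0,0,0],[0,0.01,-0.234,0,0,0],[0,0.01,-0.234,0,0,0]]'
python3 - <<'E'
from h import *
im=cams.camera('wrist');cv2.imwrite('pics/w2.png',im[:,:,::-1])
im=cams.camera('scene');cv2.imwrite('pics/s2.png',cv2.resize(im[120:280,130:330,::-1],None,fx=4,fy=4,interpolation=cv2.INTER_CUBIC)[:600])
E
```

```text
t: 2.8
eef_pos: [0.5888, -0.0292, 0.0854]
tool_rot: [3.141, 0.001, 2.433]
wrist_force: [-0.4, 0.5, 0.6]
gripper_width: 0.0002
```

View pics/w2.png

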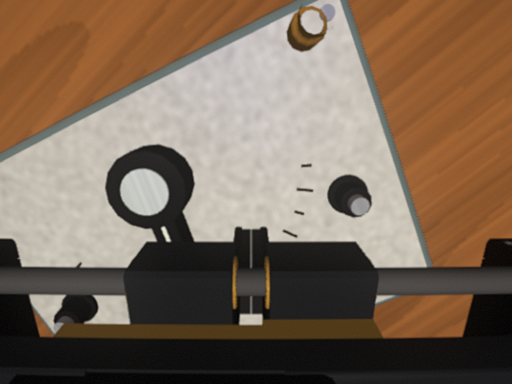

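View pics/s2.png

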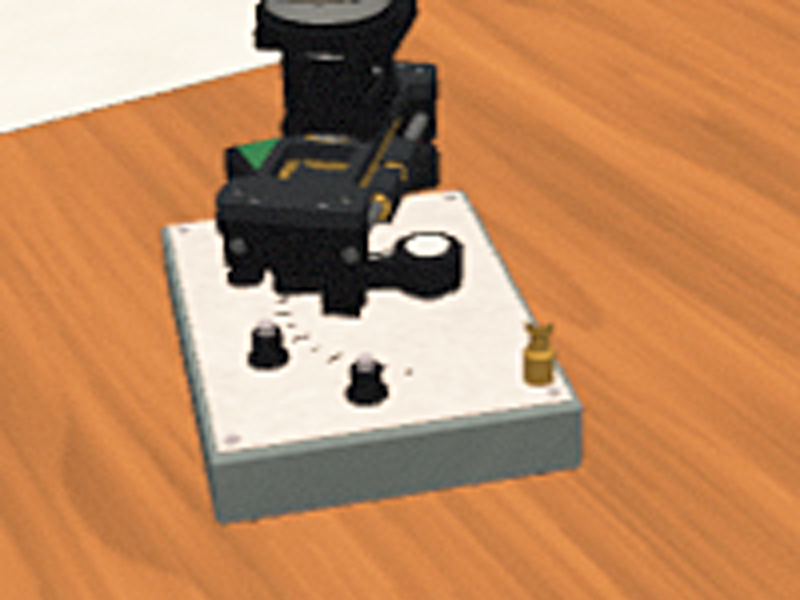

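```bash
python3 -m inch '[[-0.001,-0.006,0,0,0,0],[-0.002,-0.012,0,0,0,0],[-0.003,-0.018,0,0,0,0],[-0.004,-0.024,0,0,0,0],[-0.005,-0.030,0,0,0,0],[-0.006,-0.036,0,0,0,0],[-0.008,-0.042,0,0,0,0],[-0.010,-0.048,0,0,0,0],[-0.010,-0.048,0,0,0,0],[-0.010,-0.048,0,0,0,0]]'
python3 - <<'E'
from h import *
im=cams.camera('wrist');cv2.imwrite('pics/w3.png',im[:,:,::-1])
print(observe()['eef_pos'])
E
```

```text
t: 3.9
eef_pos: [0.5834, -0.0533, 0.0846]
tool_rot: [3.141, 0.0, 2.433]
wrist_force: [0.9, 2.9, -0.7]
gripper_width: 0.0005
[ 0.58341628 -0.05330819  0.08459324]
```

View pics/w3.png

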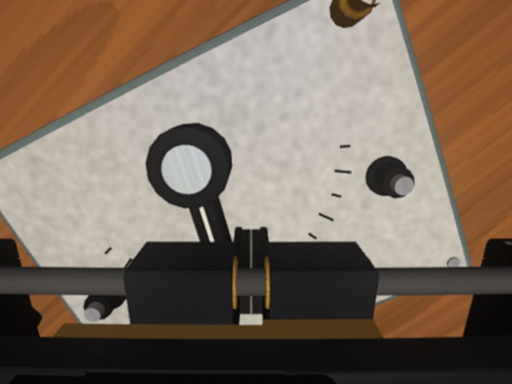

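```bash
cat > ang.py <<'E'
from h import *
import sys
def run(f):
    m=cams.camera_model('wrist');im=cams.camera('wrist');cv2.imwrite(f,im[:,:,::-1])
    h=cv2.cvtColor(im,cv2.COLOR_RGB2HSV);dark=(h[:,:,2]<70).astype(np.uint8);dark[238:]=0
    inv=1-dark;inv[238:]=0
    n,l,st,ce=cv2.connectedComponentsWithStats(inv)
    # hub white disc: component round, area 500-5000 ; line: thin comp below it
    L=[(i,st[i].tolist(),ce[i].round(1).tolist()) for i in range(1,n) if 25<st[i,4]<6000]
    print(L)
    return m,im,l
if __name__=='__main__':
    m,im,l=run(sys.argv[1])
E
python3 ang.py pics/w4.png
python3 - <<'E'
from h import *
m=cams.camera_model('wrist')
a=onz(m,186,169,.082);b=onz(m,202,207,.078);c=onz(m,211,242,.078)
print(a,b,c)
for p in(b,c):
  d=p-a;print(np.degrees(np.arctan2(d[1],d[0])))
d=c-b;print(np.degrees(np.arctan2(d[1],d[0])))
E
```

```text
[(2, [161, 144, 51, 51, 2049], [186.0, 168.9]), (3, [199, 206, 15, 32, 189], [205.6, 221.7])]
[ 0.52606363 -0.04579705  0.082     ] [ 0.54595923 -0.05467718  0.078     ] [ 0.56355908 -0.06463076  0.078     ]
-24.0529254236158
-26.6700658020885
-29.490309464726515
```

```bash
cat >> ang.py <<'E'
    n=l.max()+1
    hub=None;pts=None
    for i in range(1,n):
        ys,xs=np.where(l==i);A=len(xs)
        if 1200<A<4000 and hub is None and abs(np.ptp(xs)-np.ptp(ys))<6: hub=onz(m,xs.mean(),ys.mean(),.082)
        elif 60<A<600 and hub is not None and pts is None:
            W=np.array([onz(m,x,y,.078)[:2] for x,y in zip(xs,ys)]);
            if np.linalg.norm(W.mean(0)-hub[:2])<.09: pts=W
    vx,vy,x0,y0=cv2.fitLine(pts.astype(np.float32)*1000,cv2.DIST_L2,0,.01,.01).ravel()
    if vx<0: vx,vy=-vx,-vy
    d=pts.mean(0)-hub[:2]
    print('hub',hub.round(4),'line ang',np.degrees(np.arctan2(vy,vx)).round(2),'hub->line',np.degrees(np.arctan2(d[1],d[0])).round(2))
    T=np.array([.6108,-.12])-np.array([.5264,-.0464]) # post from pivot
    for a in(np.arctan2(vy,vx),np.arctan2(d[1],d[0])):
        print('post lateral offset mm',1000*(-np.sin(a)*T[0]+np.cos(a)*T[1]))
    print(observe()['eef_pos'],observe()['wrist_force'])
E
python3 ang.py pics/w5.png
```

```text
[(2, [161, 144, 51, 51, 2049], [186.0, 168.9]), (3, [199, 206, 15, 32, 187], [205.6, 221.7])]
hub [ 0.526  -0.0458  0.082 ] line ang -25.96 hub->line -25.75
post lateral offset mm -29.223588681220992
post lateral offset mm -29.62626288200227
[ 0.58340637 -0.05332997  0.08457097] [0.46524706 2.34455451 0.46514714]
```

```bash
python3 -m inch '[[-0.001,-0.004,0,0,0,0],[-0.002,-0.008,0,0,0,0],[-0.003,-0.012,0,0,0,0],[-0.004,-0.016,0,0,0,0],[-0.005,-0.020,0,0,0,0],[-0.006,-0.023,0,0,0,0],[-0.006,-0.023,0,0,0,0],[-0.006,-0.023,0,0,0,0]]' && python3 ang.py pics/w6.png
```

```text
t: 4.85
eef_pos: [0.5803, -0.0654, 0.0846]
tool_rot: [-3.141, 0.0, 2.432]
wrist_force: [-0.3, 2.0, -0.1]
gripper_width: 0.0005
[(2, [183, 132, 52, 52, 2111], [208.9, 157.4]), (3, [212, 197, 10, 41, 236], [216.3, 217.0])]
hub [ 0.5261 -0.0457  0.082 ] line ang -36.81 hub->line -36.86
post lateral offset mm -8.358924365043617
post lateral offset mm -8.26185326281311
[ 0.5803312  -0.0654967   0.08459295] [0.18303076 2.92908779 0.182923  ]
```

```bash
python3 -m inch '[[-0.001,-0.002,0,0,0,0],[-0.002,-0.003,0,0,0,0],[-0.003,-0.005,0,0,0,0],[-0.004,-0.007,0,0,0,0],[-0.004,-0.008,0,0,0,0],[-0.004,-0.008,0,0,0,0]]' && python3 ang.py pics/w7.png
```

```text
t: 5.5
eef_pos: [0.5782, -0.0689, 0.0845]
tool_rot: [3.142, -0.0, 2.432]
wrist_force: [0.2, 4.7, -0.3]
gripper_width: 0.0005
[(2, [192, 131, 52, 52, 2116], [217.2, 156.3]), (3, [217, 196, 7, 42, 243], [220.1, 216.5])]
hub [ 0.5261 -0.0457  0.082 ] line ang -40.17 hub->line -40.44
post lateral offset mm -1.800496196746805
post lateral offset mm -1.2774905846528322
[ 0.57813935 -0.06886067  0.08449264] [ 0.16916438  5.10515313 -0.73042855]
```

```bash
python3 -m inch '[[0.004,0.005,0,0,0,0],[0.012,0.014,0,0,0,0],[0.022,0.026,0,0,0,0],[0.026,0.03,0.02,0,0,0],[0.026,0.03,0.08,0,0,0],[0.0,0.06,0.16,0,0,0],[-0.05,0.12,0.23,0,0,0],[-0.10,0.18,0.26,0,0,0],[-0.14,0.26,0.26,0,0,0],[-0.14,0.26,0.26,0,0,0],[-0.14,0.26,0.26,0,0,0],[-0.14,0.26,0.26,0,0,0]]'
python3 - <<'E'
from h import *
m=cams.camera_model('wrist');im=cams.camera('wrist');cv2.imwrite('pics/w8.png',im[:,:,::-1])
im=cams.camera('top');cv2.imwrite('pics/t8.png',cv2.resize(im[125:245,220:360,::-1],None,fx=4,fy=4,interpolation=cv2.INTER_CUBIC))
print(observe()['eef_pos'])
E
```

```text
t: 6.75
eef_pos: [0.5087, 0.06, 0.215]
tool_rot: [3.142, 0.001, 2.431]
wrist_force: [0.0, -0.8, -0.3]
gripper_width: 0.0004
[0.50872914 0.05961984 0.21459646]
```

View pics/w8.png

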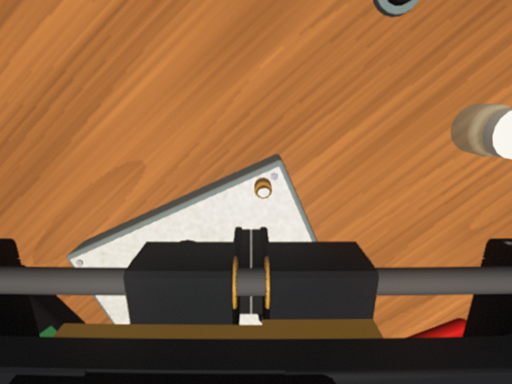

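View pics/t8.png

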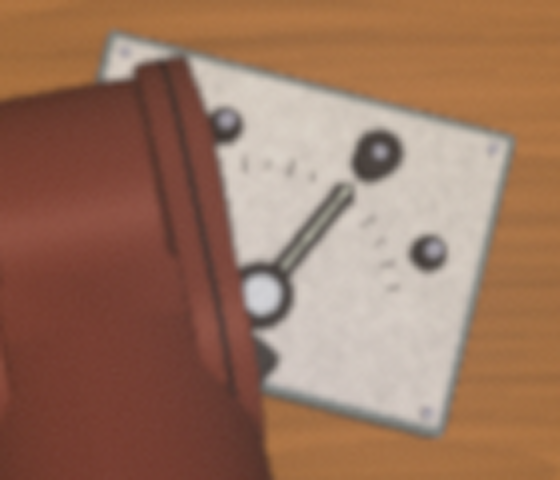

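```bash
python3 - <<'E'
from h import *
m=cams.camera_model('top')
f=lambda u,v:(220+(u+.5)/4-.5,125+(v+.5)/4-.5)
h=onz(m,*f(261,294),.082);t=onz(m,*f(346,190),.078);d=t-h;print(h,t,np.degrees(np.arctan2(d[1],d[0])))
E
python3 -m inch '[[-0.02,0.08,0,0,0,0],[-0.04,0.16,0,0,0,0],[-0.06,0.22,0,0,0,0],[-0.06,0.25,0,0,0,0],[-0.06,0.25,0,0,0,0],[-0.06,0.25,0,0,0,0],[-0.06,0.25,0,0,0,0]]'
python3 - <<'E'
from h import *
m=cams.camera_model('wrist');im=cams.camera('wrist');cv2.imwrite('pics/w9.png',im[:,:,::-1])
print(observe()['eef_pos'],proj(m,(.4605,.2935,.022)))
E
```

```text
[ 0.52565172 -0.0465734   0.082     ] [ 0.58963871 -0.10121675  0.078     ] -40.49652929849587
t: 7.55
eef_pos: [0.4791, 0.1839, 0.2145]
tool_rot: [-3.141, 0.0, 2.429]
wrist_force: [-0.5, -0.3, -0.7]
gripper_width: 0.0002
[0.47895736 0.1840777  0.21455587] [318.61018809  95.72886648]
```

View pics/w9.png

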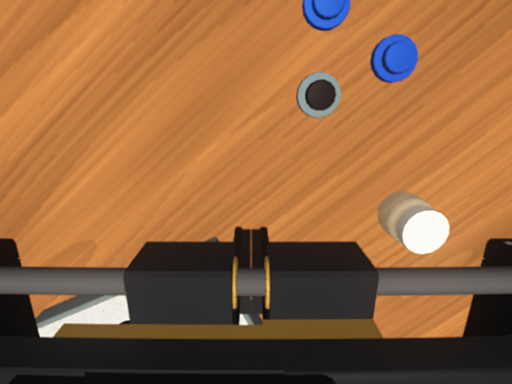

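Both views agree on the button: it is seen at (320,95) and predicted at (319,96), so it is at about (0.4605, 0.2935). The top view puts the pointer at -40.5° against -41.1° wanted. Next I move over the button.

```bash
python3 -m inch '[[-0.01,0.06,0,0,0,0],[-0.025,0.14,-0.02,0,0,0],[-0.035,0.2,-0.08,0,0,0],[-0.037,0.219,-0.15,0,0,0],[-0.037,0.219,-0.22,0,0,0],[-0.037,0.219,-0.27,0,0,0],[-0.037,0.219,-0.30,0,0,0],[-0.037,0.219,-0.30,0,0,0],[-0.037,0.219,-0.30,0,0,0]]'
python3 - <<'E'
from h import *
im=cams.camera('scene');cv2.imwrite('pics/s10.png',cv2.resize(im[200:340,260:440,::-1],None,fx=4,fy=4,interpolation=cv2.INTER_CUBIC))
print(observe()['eef_pos'])
E
```

```text
t: 8.5
eef_pos: [0.4604, 0.2948, 0.065]
tool_rot: [-3.142, 0.0, 2.431]
wrist_force: [0.8, 0.7, 0.2]
gripper_width: 0.0003
[0.46071835 0.29520285 0.0655914 ]
```

View pics/s10.png

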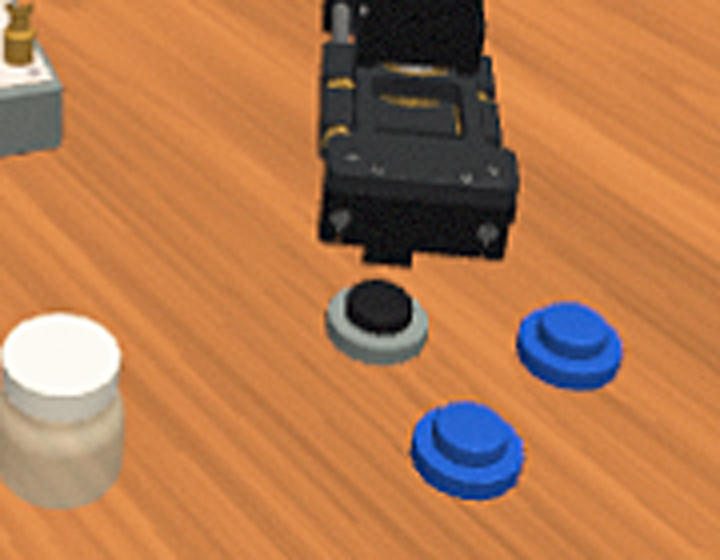

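```bash
python3 -m inch '[[0,0,-0.012,0,0,0],[0,0,-0.024,0,0,0],[0,0,-0.034,0,0,0],[0,0,-0.042,0,0,0],[0,0,-0.048,0,0,0],[0,0,-0.053,0,0,0],[0,0,-0.057,0,0,0],[0,0,-0.057,0,0,0],[0,0,-0.057,0,0,0]]'
```

```text
t: 9.45
eef_pos: [0.4597, 0.2953, 0.0362]
tool_rot: [-3.141, -0.0, 2.432]
wrist_force: [-2.4, -1.7, 4.2]
gripper_width: 0.0005
```

```bash
python3 -m inch '[[0,0,-0.001,0,0,0],[0,0,-0.002,0,0,0],[0,0,-0.003,0,0,0],[0,0,-0.004,0,0,0],[0,0,-0.004,0,0,0],[0,0,-0.004,0,0,0]]'
```

```text
t: 10.05
eef_pos: [0.4597, 0.2954, 0.0352]
tool_rot: [-3.141, -0.001, 2.432]
wrist_force: [-7.6, -4.4, 20.1]
gripper_width: 0.0003
```

The force rose from about 4 N to 20 N over 1 mm, so the button is bottomed out. Now I lift off and check.

```bash
python3 -m inch '[[0,0,0.01,0,0,0],[0,0,0.03,0,0,0],[0,0,0.08,0,0,0],[0,0,0.16,0,0,0],[0,0,0.24,0,0,0],[0,0.03,0.32,0,0,0],[-0.05,0.12,0.36,0,0,0],[-0.10,0.22,0.38,0,0,0],[-0.13,0.30,0.38,0,0,0],[-0.13,0.30,0.38,0,0,0],[-0.13,0.30,0.38,0,0,0],[-0.13,0.30,0.38,0,0,0]]'
python3 - <<'E'
from h import *
m=cams.camera_model('top')
im=cams.camera('top');cv2.imwrite('pics/t11.png',im[:,:,::-1]);cv2.imwrite('pics/t11c.png',cv2.resize(im[125:245,220:360,::-1],None,fx=4,fy=4,interpolation=cv2.INTER_CUBIC))
im=cams.camera('scene');cv2.imwrite('pics/s11.png',im[:,:,::-1])
a=cv2.imread('pics/top0.png').astype(int);b=cv2.imread('pics/t11.png').astype(int)
D=np.abs(a-b).max(2)
for n,(u,v) in dict(meter=(380,221),adapter=(240,203),jar=(150,158),btn=(150,228)).items(): print(n,D[v-14:v+14,u-14:u+14].max())
print(observe())
E
```

```text
t: 11.25
eef_pos: [0.3957, 0.4443, 0.224]
tool_rot: [-3.141, 0.001, 2.431]
wrist_force: [0.5, -0.4, -0.1]
gripper_width: 0.0005
meter 5
adapter 4
jar 4
btn 4
{'t': 11.35, 'joint_pos': array([-1.14626567,  0.23206407,  0.27081809,  1.64112538, -0.06372931,
        1.2771869 , -0.00510746]), 'qd': array([ 0.00234929, -0.00134609, -0.00379852, -0.00179798, -0.00229859,
       -0.00116728, -0.0027553 ]), 'effort': array([-7.40098301e-01, -5.49328494e+01,  2.60287620e+00, -3.97117245e+01,
       -9.77713871e-02,  2.59775697e-02,  6.00852974e-03]), 'eef_pos': array([0.3960394 , 0.44385503, 0.22410639]), 'tool_rot': array([-3.14155916e+00,  5.67258569e-04,  2.42958983e+00]), 'wrist_force': array([ 0.18151084, -0.55506599,  0.78891147]), 'wrist_torque': array([-0.05334081,  0.01389661,  0.0039389 ]), 'gripper_width': 0.00044372165811526286}
```

View pics/t11c.png

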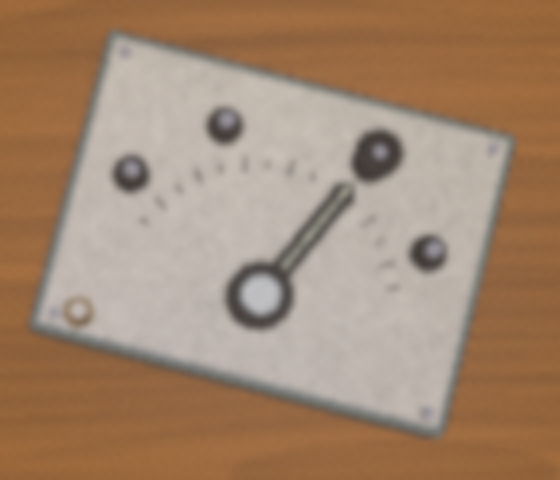

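View pics/s11.png

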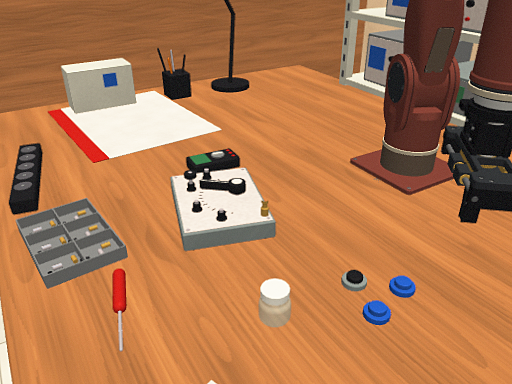

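The final pictures show the pointer still lined up with the wide-capped post, the button up, and the meter, adapter and jar unchanged in the image. The arm is clear of everything.

```bash
python3 -c "
from workcell import finish_job
print(finish_job())"
```

```text
the job is handed in; nothing more can be done
None
```

The pointer is set on the tall, wide-capped terminal (the -25° place), the grey button was pressed once and came back up, and the job is handed in. It took about 11.4 s of the 51 s.

- **Pointer:** I pushed it clockwise from its +y side with the closed fingertips, at 3–5 N on the wrist. Before the press it read -40.2° to -40.5° in the wrist and top views, against -41.1° wanted. That puts the arm's line 1–2 mm off the post's middle, where 9 mm is allowed. After the press I only checked by eye in the top view that it had not moved.
- **Button:** The press ended at 20 N on the wrist, up sharply from 4 N 1 mm higher, which I took as fully down. At the end it looks the same in the top picture as at the start, so it is up again.
- **Other things:** The multimeter, adapter and jar show no change between the first and last top pictures. The arm was standing clear of everything.
- **Disagreements:** The first wrist picture put the pivot about 5 mm further in y than the top view did. Later wrist pictures agreed with the top view within 1 mm, so I used the top view's value.

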